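Clear the bush press, release its catch and hold the press stroke

ROBOT

A 6-joint arm with a two-finger parallel gripper is mounted at the origin on the work surface. World frame = base frame: x ahead of the robot, y to its left, z up, the work surface at z = 0. Lengths are in mm, angles in rad, forces in N, time in s.
With the tool pointing down it reaches from about 350 to 875 mm from the base axis. Payload 4.2 kg.
Tool frame: the origin (TCP) lies at the very end of the fingers, on their centre line; the grasp point (between the pads) lies arm.grip_point_offset behind it (arm.grip_point_offset is the distance from the TCP to the grasp point, in mm); z points along the fingers, y is the line along which they close (so a half turn about z gives the same grasp; the last joint's range is limited). The gripper opens to 85 mm and grips with 20 to 120 N. Pads are 22 mm wide; open, the fingers measure 114 mm over their backs; the gripper's body (76 mm by 85 mm) begins 54 mm behind the grasp point. The pads swing forward as they close: fully open they stand 13 mm farther back than shut.
Start: joints at [1.529, 0.385, 0.008, 0, -1.194, -0.259], TCP at [185.145, 596.926, 231.312] pointing down, gripper open.
Joint ranges: [-3.14, 3.14], [-1.21, 2.06], [-1.07, 1.41], [-3.16, 2.05], [-2.99, -0.16], [-3.1, 3.1]. Speed limits (rad/s): [2.79, 2.79, 3.14, 3.14, 3.14, 3.14].

INTERFACE

Orientations are given as a unit quaternion [x, y, z, w].
In Python, from bench import arm, cams, ticket gives the robot as it stands.
- The arm moves only by the tool servo_tool, never from a script. Its argument "commands" is a list that holds one entry, the list of rows, each a list of 7 numbers: the closure in counts, from 0 (fully open) to 255 (shut), then the shift along the tool's x, y, z in m, then the turn, a rotation vector about the tool's x, y, z in degrees. In form: [[[grip, x, y, z, ax, ay, az], ...]]. A call has 1 to 10 rows; each row shifts and turns the commanded pose from where the row before left it, along the tool's axes as they then stand; what a row does not reach is not made up. A row lasts 1/12 s, in which the tool goes at most 41.7 mm and 7.16 degrees, less where a joint would pass 70% of its speed; a pose out of reach is approached as far as the arm can. A call with a gripper value outside its range is refused whole. The fingers move at their own pace and stop on an object; the grip force is fixed at half the most. Time passes only in rows, so rows that do not move let the fingers close. It gives the time, the measured TCP pose, the force, the opening and the grip force at its end, in the units of the state.
- arm.read_state(): the state, without advancing time (a new reading comes with each control period).
- cams.get_image(name): name is "side" or "top" or "wrist"; returns a dict with "frame" (384x512x3 uint8, blue, green, red), "K" (3x3 intrinsics, pixels), "T" (4x4, takes a point from camera to world coordinates). Camera axes: x right, y up, looking along -z (the intrinsics and any distortion apply to the point x, -y, -z); pixel columns grow to the right and rows downward; lengths in mm; the calibration is good to about 2 mm. A picture is of the moment at which its call begins. There is no depth.
- ticket.job_done(): hands the job in; it is judged then, once.
The state is a dict: "clock": time; "joints": joint angles; "joint_vel": joint speeds; "joint_efforts": joint torques, N m; "position": TCP position; "ee_rot": TCP orientation; "contact_force": force on the tool from outside, world axes, zero at the start; "wrist_torque": the same for the moment, N m; "gripper_width": finger opening in mm; "grasp_force": force on a finger pad.
Only numpy, scipy, OpenCV 4.12 (cv2) and the standard library are available. Lean on these libraries where they do the work, as an engineer would, in place of code of your own. Each camera call takes 0.05 s, during which the arm holds its last target. There are 200 camera calls.

TASK

Sweep the three pieces of scrap off the press bed into the chip pan on its left with the upright block brush, never touching the scrap with the gripper, and stand the brush back upright on the bench top. Then flip the lever's safety catch over to the right until it lies open, take the lever by its crossbar and pull it towards the robot until the bush is pressed fully home. Finish holding the lever there against its spring, and leave the other tools and things on the bench alone.

Things in the scene. Friction and masses are not known exactly. Their poses are not given: they have to be found in the camera images.
- press: Bush press fixed to the bench, grey base 255 x 140 x 30 mm. Origin on the bench top, under the middle of the base to 3 mm; its x runs away from the robot along the press, y to its left, z up; its yaw is within 15 degrees. 'Press (x, y, z)' below means mm in this frame. The steel bed, top at z 30, lies between carrier block and ram housing (x -85..20, y -70..70), open to left and right.
- bush_end (a point): Middle of the end face of the brass bush, 36 mm dia, axis along press x at z 110, standing 12 mm out of the dark carrier block; at the start press (-73, 0, 110). Carrier block: press x -125..-85, y -45..45, up to z 150, at the robot's end of the bed. Moves with the bush.
- ram_nose (a point): Middle of the front face of the steel ram, 30 mm dia, axis along press x at z 110; at the start press (-5, 0, 110). It comes out of the grey ram housing: press x 20..105, y -36..36, up to z 140, at the far end of the bed. Below z 90 the bed is clear under bush and ram; the gap between them is 68 mm.
- bed_centre (a point): Point on the bed top (press -42, 0, 30) midway under the gap between bush and ram: the scrap lies within 25 mm of it in x; its y is the middle of the bed.
- pan_centre (a point): Middle of the floor of the aluminium chip pan fixed along the press's left (+y) side (press -40, 130, 6). Inside 150 mm in x by 120 mm in y (press x -115..35, y 70..190); floor 24 mm below the bed, no wall towards the bed, outer wall 50 mm high, end walls 32 mm, 4 mm thick.
- brush: Wooden block brush that stands on its stiff black bristles: head 70 (its x) x 36 (its y) x 45 mm high, above it an upright rectangular handle 28 (its x) x 24 (its y) mm, from 45 to 150 mm height. Origin at the centre of the underside of the bristles. 160 g. It behaves as a rigid block. Stands on the bench to the right of the press.
- scrap_nut: Scrap hex nut, 24 mm across flats, 14 mm high, 40 g, origin at the centre of its underside. Starts on the press bed.
- scrap_bolt: Scrap bolt stub standing on its hex head: head 22 mm across flats and 12 mm high, shank 14 mm dia, total 24 mm, 50 g, origin at the centre of its underside. Starts on the press bed.
- scrap_angle: Scrap offcut of angle iron, 22 x 22 mm, 20 mm high, 6 mm thick, 30 g, origin at the centre of its underside. Starts on the press bed.
- catch (a joint): Safety catch, rad: 0 to 0.08 at the start = upright, its tongue just in front of the lever's right side plate, blocking it; grows as it is flipped sideways to the right (press -y); 1.4 = lying open, at its stop. Hinge axis along press x. Light friction holds it upright; past about 0.3 its own weight takes it open. Bar 12 x 18 mm, 125 mm long.
- catch_knob (a point): Grip point of the catch: middle of the free part of a horizontal round steel pin, 18 mm dia, 48 mm long along press x, at the top of the catch bar, 125 mm from the hinge axis; pin axis through this point. Upright it is at about press (35, -52, 170), so 30 mm above the top of the housing.
- catch_hinge (a point): Point on the catch's hinge axis (press 60, -52, 45); the axis runs along press x.
- lever_angle (a joint): Press lever, rad: 0 = home, leaning 0.3 rad back, away from the robot; grows as it is pulled towards the robot (press -x). Spring to home: 6 N at the crossbar at 0, 12 N at 1.0, plus about 2 N from 0.85 on, where the ram meets the bush; near 1.0 the bush is home and stops it. Ram travel 80 mm per rad. The engaged catch blocks it beyond about 0.1.
- lever_bar (a point): Crossbar of the lever, a black rubber-covered round bar 22 mm dia, 92 mm long along press y between two 8 mm steel side plates; the point is its middle, on the bar's axis, 200 mm from the lever's hinge axis. At home it is at about press (144, 0, 221), at lever angle 1.0 at about press (-44, 0, 183). Does not turn on the lever; nothing else within 50 mm below its middle.
- lever: The whole lever: two upright steel side plates 20 x 8 mm joined at the top by the crossbar. Origin on its hinge axis, midway between the plates, press (85, 0, 30); the hinge axis runs along press y; its z points up the lever to the crossbar.
- bush (a joint): How far the brass bush has been pushed into the carrier, in m: 0 at the start (standing 12 mm proud), 0.012 fully home (flush).
- hammer: Hammer lying on the bench; not needed, to be left alone.
- wrench: Wrench lying on the bench; not needed, to be left alone.
- screwdriver: Screwdriver lying on the bench; not needed, to be left alone.
- socket: Steel socket, a ring 32 mm dia, 35 mm high, standing on the bench; not needed, to be left alone.
- spray_can: Spray can, 64 mm dia, 190 mm high, standing on the bench; not needed, to be left alone.
- grease_jar: Grease jar, 72 mm dia, 90 mm high, standing on the bench; not needed, to be left alone.
- mug: Blue mug, 80 mm dia, 90 mm high, standing on the bench; not needed, to be left alone.
Things that resemble listed ones, but are neither listed nor needed, are in the scene too. What is shaped like the brush but orange is not meant.

How it is judged:
By the outcome, as a careful person would: the job done as asked, in the order asked, and still so for the second after the job is handed in, while the arm keeps its last pose, push and grip.
It also fails if it takes over 72 s, if anything falls off the work surface, if the arm or the gripper's body presses on something with over 40 N, if the wrist force passes 120 N, or if a joint passes its speed limit or range.

## Working session

There is one attempt and no reset: what is moved stays moved. The work goes in short steps, Python scripts to look and compute and a tool call to move; the robot and the scene stay as the last step left them, time stands still between calls to the robot, and variables do not carry over. Pictures are saved under pics/ and viewed, at most 10 in all, crops included, and the job is handed in when it is done.

Besides the shell and the picture viewer there is one more tool, called after "Request:" as name(argument=value, ...) on one line, values as JSON. servo_tool: Moves the arm, as the interface text tells. Its arguments: {"type":"object","properties":{"commands":{"type":"array","items":{"type":"array","items":{"type":"array","items":{"type":"number"}}}}},"required":["commands"]}

```bash
ls; mkdir -p pics; python3 - <<'E'
from bench import arm,cams,ticket
import cv2,numpy as np
for n in ("top","side"):
    r=cams.get_image(n); cv2.imwrite(f"pics/{n}0.png",r["frame"]); np.savez(f"{n}0.npz",**r); print(n,r["K"].tolist(),np.round(r["T"],3).tolist(),[k for k in r])
s=arm.read_state(); print(s, arm.grip_point_offset)
E
```

```text
pics
top [[410.5489310333159, 0.0, 255.5510637564796], [0.0, 410.5489310333159, 192.5773026757792], [0.0, 0.0, 1.0]] [[-0.019, 0.986, -0.166, 294.89], [-1.0, -0.022, -0.016, -43.027], [-0.02, 0.165, 0.986, 1259.146], [0.0, 0.0, 0.0, 1.0]] ['frame', 'K', 'T']
side [[442.34739159345287, 0.0, 255.58924370805954], [0.0, 442.34739159345287, 193.94286126511093], [0.0, 0.0, 1.0]] [[0.899, 0.265, -0.35, -37.024], [-0.438, 0.535, -0.722, -1095.417], [-0.004, 0.803, 0.597, 1039.042], [0.0, 0.0, 0.0, 1.0]] ['frame', 'K', 'T']
{'clock': 0.1, 'joints': array([ 1.52859042e+00,  3.85456154e-01,  6.79004321e-03, -4.33301646e-04,
       -1.19399458e+00, -2.58604027e-01]), 'joint_vel': array([-0.00231986, -0.00333128,  0.00223576,  0.00168959, -0.00098675,
       -0.00029464]), 'joint_efforts': array([-1.07417254e-03, -3.93320632e+01,  1.88926649e+01,  4.19795215e+00,
       -2.63306443e-03,  4.93216604e-06]), 'position': array([185.01127676, 596.4555454 , 230.35619423]), 'ee_rot': array([ 9.88698054e-01, -1.49917475e-01, -9.95352470e-05,  9.48478489e-04]), 'contact_force': array([-0.46504114, -0.0832848 , -0.43470454]), 'wrist_torque': array([-0.03622886,  0.03943732, -0.058619  ]), 'grasp_force': 0.0, 'gripper_width': 85.05943564466462} 18.700000000000003
```

```bash
sleep 1; ls pics
```

```text
side0.png
top0.png
```

View pics/top0.png

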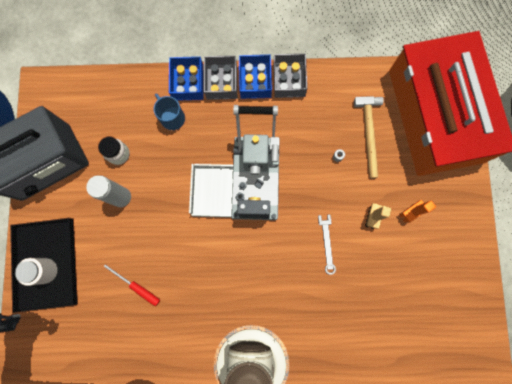

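View pics/side0.png

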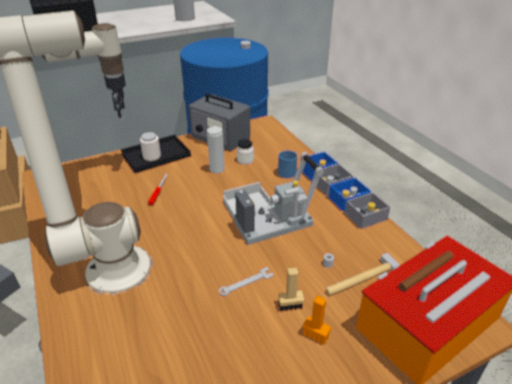

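```bash
cat > h.py <<'E'
import numpy as np,cv2
from scipy.spatial.transform import Rotation as R
def ld(n): return dict(np.load(n))
def ray(r,u,v):
    d=np.linalg.inv(r["K"])@[u,v,1.]; d=r["T"][:3,:3]@[d[0],-d[1],-d[2]]; return r["T"][:3,3],d
def plane(r,u,v,z):
    o,d=ray(r,u,v); return o+d*(z-o[2])/d[2]
def proj(r,p):
    q=np.linalg.inv(r["T"])@np.append(p,1.); q=r["K"]@[q[0],-q[1],-q[2]]; return q[:2]/q[2]
def grab(n,tag):
    from bench import cams
    r=cams.get_image(n); np.savez(f"{tag}.npz",**r); return r
def crop(r,u0,v0,u1,v1,s): return cv2.resize(r["frame"][v0:v1,u0:u1],None,fx=s,fy=s,interpolation=cv2.INTER_CUBIC)
E
python3 - <<'E'
from h import *
t=ld("top0.npz");s=ld("side0.npz")
a=crop(t,184,100,294,230,4);b=crop(s,260,255,340,345,4)
im=np.zeros((520,440+320,3),np.uint8); im[:a.shape[0],:440]=a; im[:b.shape[0],440:]=b
cv2.imwrite("pics/c1.png",im)
print(plane(t,377,216,100),plane(s,290,303,20), plane(t,256,192,60))
E
```

```text
[ 415.16777216 -365.23178917  100.        ] [ 417.13362586 -381.94127707   20.        ] [498.11183617 -24.74384052  60.        ]
```

View pics/c1.png

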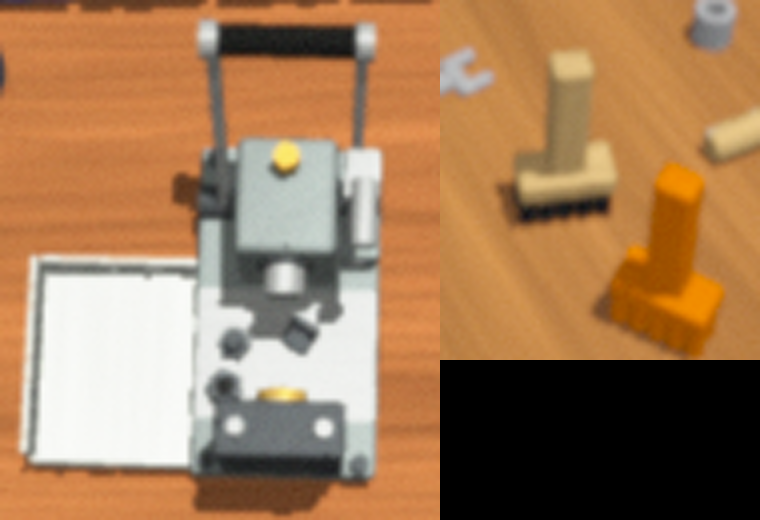

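```bash
python3 - <<'E'
from h import *
t=ld("top0.npz");s=ld("side0.npz")
c=lambda x,y,z: np.round(plane(t,184+x/4-.4,100+y/4-.4,z),1)
for n,x,y,z in [("fl",192,475,30),("fr",374,478,30),("bl",205,150,30),("br",381,152,30),("bedL_back",200,287,30),("bedR_back",378,290,30),("bar",287,40,221),("barL",217,40,221),("barR",359,41,221),("blockFL",216,403,150),("blockFR",344,405,150),("knobfront",363,252,170),("knobback",364,178,170),("housBL",238,140,140),("housBR",338,140,140),("housFL",235,247,140),("housFR",336,250,140),("ang",300,333,50),("nut?",233,343,44),("bolt?",223,385,50),("panTL",33,258,50),("panBL",24,465,50)]: print(n,c(x,y,z))
q=lambda x,y,z: np.round(plane(s,260+(x-440)/4-.4,255+y/4-.4,z),1)
print("brush top corners",[q(*p,150) for p in [(552,55),(592,55),(590,79),(549,77)]])
print("brush bottom",[q(*p,0) for p in [(522,222),(608,213)]], "head top",[q(*p,45) for p in [(517,178),(613,168),(600,143)]])
E
```

```text
fl [424.4  50.6  30. ]
fr [419.3 -86.   30. ]
bl [677.8  38.2  30. ]
br [672.8 -98.4  30. ]
bedL_back [568.9  43.2  30. ]
bedR_back [563.4 -93.   30. ]
bar [692.7 -29.7 221. ]
barL [693.9  16.8 221. ]
barR [690.7 -77.4 221. ]
blockFL [460.8  24.6 150. ]
blockFR [457.6 -62.8 150. ]
knobfront [559.5 -77.9 170. ]
knobback [611.5 -80.  170. ]
housBL [650.3   7.5 140. ]
housBR [648.5 -63.3 140. ]
housFL [572.5  10.6 140. ]
housFR [568.7 -60.  140. ]
ang [527.5 -32.9  50. ]
nut? [522.1  17.7  44. ]
bolt? [489.3  25.3  50. ]
panTL [589.9 168.2  50. ]
panBL [432.4 173.8  50. ]
brush top corners [array([ 412.5, -365.7,  150. ]), array([ 437.1, -377.9,  150. ]), array([ 424.7, -396.4,  150. ]), array([ 400.7, -382.6,  150. ])]
brush bottom [array([ 387.4, -377.9,    0. ]), array([ 447.6, -398.5,    0. ])] head top [array([ 384.4, -373.2,   45. ]), array([ 450.5, -395.6,   45. ]), array([ 454. , -371.4,   45. ])]
```

Request:
servo_tool(commands=[[[0,0.031,0.0164,-0.009,0,0,0],[0,0.034,0.018,-0.009,0,0,0],[0,0.034,0.018,-0.009,0,0,0],[0,0.034,0.018,-0.009,0,0,0],[0,0.034,0.018,-0.009,0,0,0],[0,0.034,0.018,-0.009,0,0,0],[0,0.034,0.018,-0.009,0,0,0],[0,0.034,0.018,-0.009,0,0,0],[0,0.034,0.018,-0.009,0,0,0],[0,0.034,0.018,-0.009,0,0,0]]])

```text
clock: 0.93
position: [454.9, 325.0, 321.5]
ee_rot: [0.989, -0.15, -0.0, 0.0]
contact_force: [0.3, 0.8, 0.4]
gripper_width: 85.2
grasp_force: 0.0
```

Request:
servo_tool(commands=[[[0,0.0324,0.018,-0.009,0,0,0],[0,0.0084,0.039,0,0,0,0],[0,0.0084,0.039,0,0,0,0],[0,0.0084,0.039,0,0,0,0],[0,0.0084,0.039,0,0,0,0],[0,0.0084,0.039,0,0,0,0],[0,0.0084,0.039,0,0,0,0],[0,0.0084,0.039,0,0,0,0],[0,0.0084,0.039,0,0,0,0],[0,0.0084,0.039,0,0,0,0]]])

```text
clock: 1.77
position: [447.0, -59.5, 330.2]
ee_rot: [0.989, -0.15, -0.0, -0.0]
contact_force: [1.2, 0.1, 0.2]
gripper_width: 85.3
grasp_force: 0.0
```

Request:
servo_tool(commands=[[[0,0.0084,0.039,0,0,0,0],[0,0.0084,0.039,0,0,0,0],[0,0.0084,0.039,0,0,0,0],[0,0.0084,0.039,0,0,0,0],[0,0.0084,0.039,0,0,0,0],[0,0.0084,0.039,0,0,0,0],[0,0.0084,0.039,0,0,0,0],[0,0.0084,0.039,0,0,0,0]]])

```text
clock: 2.43
position: [418.9, -377.5, 329.9]
ee_rot: [0.989, -0.15, -0.0, -0.0]
contact_force: [1.5, 0.9, 0.2]
gripper_width: 85.5
grasp_force: 0.0
```

```bash
cat >> h.py <<'E'
def togo(p,yaw=None):
    """shift in tool axes (m) to world point p, and turn about tool z (deg) to bring tool x to world yaw"""
    from bench import arm
    s=arm.read_state(); M=R.from_quat(s["ee_rot"]).as_matrix()
    print("clk",round(s["clock"],2),"pos",np.round(s["position"],1),"toolx yaw",round(np.arctan2(M[1,0],M[0,0]),4),"tool z",np.round(M[:,2],3),"F",np.round(s["contact_force"],1),"w",round(s["gripper_width"],1))
    d=M.T@(np.array(p)-s["position"])/1000
    print("shift m",np.round(d,4), "turn", None if yaw is None else np.round(np.degrees(np.arctan2(M[1,0],M[0,0])-yaw),2))
E
python3 - <<'E'
from h import *
w=grab("wrist","w1"); cv2.imwrite("pics/w1.png",w["frame"]); print(np.round(w["T"],3).tolist())
togo((420,-375,330),-.35)
E
```

```text
[[-0.296, 0.911, 0.288, 492.731], [-0.955, -0.282, -0.09, -401.492], [-0.001, -0.302, 0.953, 472.224], [0.0, 0.0, 0.0, 1.0]]
clk 2.48 pos [ 418.3 -383.   328.7] toolx yaw -0.3061 tool z [-0.003 -0.001 -1.   ] F [ 4.  -4.   2.4] w 85.6
shift m [-0.0008 -0.0081 -0.0013] turn 2.52
```

View pics/w1.png

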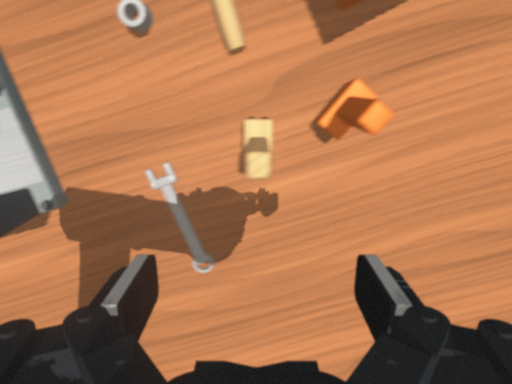

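```bash
python3 - <<'E'
from h import *
w=ld("w1.npz"); f=w["frame"].astype(int)
for p in [(257.5,164,150),(245,150,150),(271,150,150),(272,178,150),(245,178,150),(243.5,118,45),(272,118,45)]: print(p,np.round(plane(w,*p),1))
h=cv2.cvtColor(w["frame"],cv2.COLOR_BGR2HSV); print(h[165,258],h[165,300],h[145,258],h[125,258])
m=((h[...,1]<h[165,258][1]+35)&(h[...,2]>120)).astype(np.uint8); m[:100]=0;m[200:]=0;m[:,:225]=0;m[:,295:]=0
c=max(cv2.findContours(m,0,1)[0],key=cv2.contourArea); print(cv2.boundingRect(c),cv2.minAreaRect(c))
m2=m.copy(); m2[:149]=0; c=max(cv2.findContours(m2,0,1)[0],key=cv2.contourArea); print(cv2.boundingRect(c),cv2.minAreaRect(c))
E
```

```text
(257.5, 164, 150) [ 422.8 -381.   150. ]
(245, 150, 150) [ 439.4 -373.6  150. ]
(271, 150, 150) [ 432.  -397.4  150. ]
(272, 178, 150) [ 405.2 -390.4  150. ]
(245, 178, 150) [ 413.  -365.1  150. ]
(243.5, 118, 45) [ 460.4 -374.9   45. ]
(272, 118, 45) [ 450.  -408.5   45. ]
[ 22  98 246] [ 12 147 194] [ 17 113 156] [ 22  92 250]
(242, 118, 33, 61) ((258.0, 148.0), (60.0, 32.0), 90.0)
(242, 149, 31, 30) ((257.0, 163.5), (29.0, 30.0), 90.0)
```

Request:
servo_tool(commands=[[[0,0,0,0.03,0,0,0],[0,0,0,0.035,0,0,0],[0,0,0,0.035,0,0,0],[0,0,0,0.02,0,0,0],[0,0,0,0.0,0,0,0],[0,0,0,0.0,0,0,0]]])

```text
clock: 2.98
position: [419.3, -375.6, 209.6]
ee_rot: [0.989, -0.15, -0.001, -0.0]
contact_force: [0.0, -0.5, 0.5]
gripper_width: 85.5
grasp_force: 0.0
```

```bash
python3 - <<'E'
from h import *
togo((422,-380.5,106),-.3)
E
```

```text
clk 2.98 pos [ 419.3 -375.6  209.6] toolx yaw -0.3006 tool z [-0.003  0.001 -1.   ] F [ 0.  -0.5  0.5] w 85.5
shift m [0.0043 0.0039 0.1036] turn -0.03
```

Request:
servo_tool(commands=[[[0,0.0043,0.0039,0.02,0,0,0],[0,0,0,0.03,0,0,0],[0,0,0,0.03,0,0,0],[0,0,0,0.0236,0,0,0],[0,0,0,0,0,0,0],[255,0,0,0,0,0,0],[255,0,0,0,0,0,0],[255,0,0,0,0,0,0],[255,0,0,0,0,0,0],[255,0,0,0,0,0,0]]])

```text
clock: 3.82
position: [423.4, -381.1, 108.3]
ee_rot: [0.989, -0.15, 0.001, 0.001]
contact_force: [0.2, -0.3, 0.3]
gripper_width: 25.9
grasp_force: 0.1
```

Request:
servo_tool(commands=[[[255,0,0,0,0,0,0],[255,0,0,0,0,0,0],[255,0,0,0,0,0,0],[255,0,0,0,0,0,0]]])

```text
clock: 4.15
position: [423.6, -381.0, 108.3]
ee_rot: [0.989, -0.15, 0.001, 0.001]
contact_force: [0.8, 3.3, 6.5]
gripper_width: 23.3
grasp_force: 59.8
```

Request:
servo_tool(commands=[[[255,0,0,-0.015,0,0,0],[255,0,0,-0.03,0,0,0],[255,0,0,-0.03,0,0,-3],[255,0,0,-0.015,0,0,-4],[255,0,0,0,0,0,-4],[255,0,0,0,0,0,-3.8],[255,0,0,0,0,0,0],[255,0,0,0,0,0,0]]])

```text
clock: 4.82
position: [422.2, -380.4, 196.1]
ee_rot: [1.0, -0.022, -0.001, -0.0]
contact_force: [-0.5, 0.2, -0.8]
gripper_width: 23.2
grasp_force: 59.1
```

```bash
cat >> h.py <<'E'
def P(x,y,z,o=(548.7,-23.9),a=-.04):
    return np.array([o[0]+x*np.cos(a)-y*np.sin(a),o[1]+x*np.sin(a)+y*np.cos(a),z])
E
python3 - <<'E'
from h import *
togo(P(-42,-130,195),-.04)
E
```

```text
clk 4.82 pos [ 422.2 -380.4  196.1] toolx yaw -0.0444 tool z [-0.001  0.001 -1.   ] F [-0.5  0.2 -0.8] w 23.2
shift m [ 0.0692 -0.2315  0.0012] turn -0.25
```

Request:
servo_tool(commands=[[[255,0.0092,-0.0315,0,0,0,-0.25],[255,0.01,-0.034,0,0,0,0],[255,0.01,-0.034,0,0,0,0],[255,0.01,-0.034,0,0,0,0],[255,0.01,-0.034,0,0,0,0],[255,0.01,-0.034,0,0,0,0],[255,0.01,-0.03,0,0,0,0],[255,0,0,0,0,0,0],[255,0,0,0,0,0,0],[255,0,0,0,0,0,0]]])

```text
clock: 5.65
position: [500.4, -151.9, 196.2]
ee_rot: [1.0, -0.019, -0.001, 0.0]
contact_force: [-0.3, -0.3, -1.4]
gripper_width: 23.4
grasp_force: 59.6
```

```bash
python3 - <<'E'
from h import *
togo(P(-42,-130,141),-.04)
w=grab("wrist","w2"); s=grab("side","s2")
im=np.hstack([w["frame"],crop(s,210,150,340,346,1.96)[:384]]); cv2.imwrite("pics/w2.png",im); print(im.shape)
E
```

```text
clk 5.65 pos [ 500.4 -151.9  196.2] toolx yaw -0.0385 tool z [-0.001 -0.    -1.   ] F [-0.3 -0.3 -1.4] w 23.4
shift m [0.0012 0.0002 0.0552] turn 0.09
(384, 767, 3)
```

View pics/w2.png

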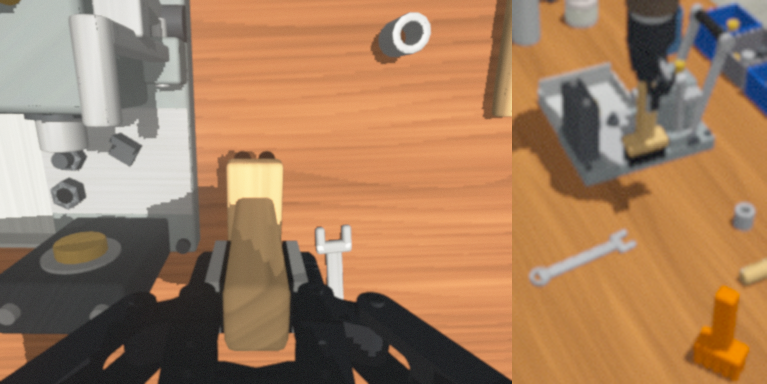

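```bash
python3 - <<'E'
from h import *
w=ld("w2.npz")
def inv(q):
    d=q[:2]-P(0,0,0)[:2]; c,s=np.cos(-.04),np.sin(-.04); return np.round([c*d[0]+s*d[1],-s*d[0]+c*d[1]],1)
for n,u,v,z in [("nut",68,193,44),("bolt",68,160,42),("angle",125,149,50),("bedR edge",192,100,30),("brushfront",256,160,133),("brush frontL",228,160,133),("bushface",80,248,110),("fr corner",198,247,30),("blockcornerR",170,220,150)]: print(n,inv(plane(w,u,v,z)))
E
```

```text
nut [-59.7  40.2]
bolt [-29.6  36.2]
angle [-18.2 -18.6]
bedR edge [ 21.6 -74.6]
brushfront [  -9.7 -130.8]
brush frontL [  -9.8 -113.5]
bushface [-81.6   0. ]
fr corner [-120.8  -72.7]
blockcornerR [-42.7 -79.5]
```

Request:
servo_tool(commands=[[[255,0.004,0,0.015,0,0,0],[255,0,0,0.02,0,0,0],[255,0,0,0.015,0,0,0],[255,0,0,0.005,0,0,0],[255,0,-0.01,0,0,0,0],[255,0,-0.02,0,0,0,0],[255,0,-0.02,0,0,0,0],[255,0,-0.008,0,0,0,0],[255,0,0,0,0,0,0]]])

```text
clock: 6.5
position: [507.7, -93.1, 142.8]
ee_rot: [1.0, -0.018, 0.001, -0.0]
contact_force: [-0.5, -0.4, -2.0]
gripper_width: 23.3
grasp_force: 59.8
```

```bash
python3 - <<'E'
from h import *
togo(P(-41,85,141),-.04)
E
```

```text
clk 6.5 pos [507.7 -93.1 142.8] toolx yaw -0.0362 tool z [ 0.002  0.    -1.   ] F [-0.5 -0.4 -2. ] w 23.3
shift m [-0.0022 -0.1558  0.0018] turn 0.22
```

Request:
servo_tool(commands=[[[255,-0.001,0,0.0015,0,0,0],[255,0,-0.006,0,0,0,0],[255,0,-0.009,0,0,0,0],[255,0,-0.009,0,0,0,0],[255,0,-0.009,0,0,0,0],[255,0,-0.009,0,0,0,0],[255,0,-0.009,0,0,0,0],[255,0,-0.009,0,0,0,0],[255,0,-0.009,0,0,0,0],[255,0,-0.009,0,0,0,0]]])

```text
clock: 7.33
position: [508.9, -15.3, 140.3]
ee_rot: [1.0, -0.019, -0.0, 0.0]
contact_force: [-0.1, -1.1, -0.8]
gripper_width: 23.2
grasp_force: 59.7
```

Request:
servo_tool(commands=[[[255,0,-0.009,0,0,0,0],[255,0,-0.009,0,0,0,0],[255,0,-0.009,0,0,0,0],[255,0,-0.009,0,0,0,0],[255,0,-0.009,0,0,0,0],[255,0,-0.009,0,0,0,0],[255,0,-0.009,0,0,0,0],[255,0,-0.009,0,0,0,0],[255,0,-0.006,0,0,0,0],[255,0,0,0,0,0,0]]])

```text
clock: 8.17
position: [512.2, 63.0, 140.2]
ee_rot: [1.0, -0.018, 0.0, -0.0]
contact_force: [0.1, -0.1, -1.8]
gripper_width: 23.3
grasp_force: 59.9
```

```bash
python3 - <<'E'
from h import *
togo(P(-41,-140,141),-.04)
w=grab("wrist","w3"); s=grab("top","t3")
im=np.hstack([w["frame"],crop(s,180,130,280,230,2.7)]) if 0 else np.hstack([w["frame"],cv2.resize(s["frame"][140:236,180:252],(288,384))]); cv2.imwrite("pics/w3.png",im)
E
```

```text
clk 8.17 pos [512.2  63.  140.2] toolx yaw -0.0369 tool z [ 0.  0. -1.] F [ 0.1 -0.1 -1.8] w 23.3
shift m [-0.0017  0.2254 -0.0009] turn 0.18
```

View pics/w3.png

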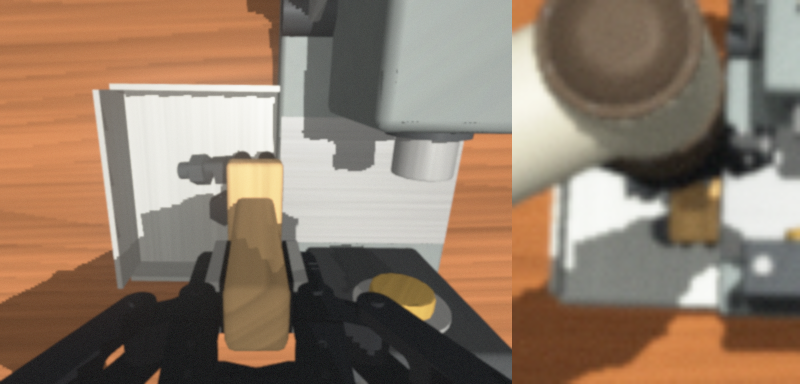

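Request:
servo_tool(commands=[[[255,0,0.0,-0.004,0,0,0],[255,0,0.015,0,0,0,0],[255,0,0.025,0,0,0,0],[255,0,0.025,0,0,0,0],[255,0,0.025,0,0,0,0],[255,0,0.025,0,0,0,0],[255,0,0.025,0,0,0,0],[255,0,0.025,0,0,0,0],[255,0,0.025,0,0,0,0],[255,0,0.025,0,0,0,0]]])

```text
clock: 9.1
position: [503.5, -154.7, 144.6]
ee_rot: [1.0, -0.019, 0.0, -0.0]
contact_force: [0.5, -0.5, -0.9]
gripper_width: 23.2
grasp_force: 59.9
```

Request:
servo_tool(commands=[[[255,0,0.015,-0.01,0,0,0],[255,0,0,-0.03,0,0,0],[255,0,0,-0.02,0,0,0],[255,0,0,0,0,0,0],[255,0,0,0,0,0,0]]])

```text
clock: 9.52
position: [503.5, -168.5, 205.5]
ee_rot: [1.0, -0.02, 0.002, -0.0]
contact_force: [0.8, 0.4, -2.2]
gripper_width: 23.5
grasp_force: 60.0
```

```bash
python3 - <<'E'
from h import *
togo((422,-380.5,196),-.3)
w=grab("wrist","w4"); s=grab("top","t4"); 
im=np.hstack([w["frame"],cv2.resize(s["frame"][140:236,180:252],(288,384))]); cv2.imwrite("pics/w4.png",im)
E
```

```text
clk 9.52 pos [ 503.5 -168.5  205.5] toolx yaw -0.0393 tool z [ 0.003  0.    -1.   ] F [ 0.8  0.4 -2.2] w 23.5
shift m [-0.0732  0.215   0.0092] turn 14.94
```

View pics/w4.png

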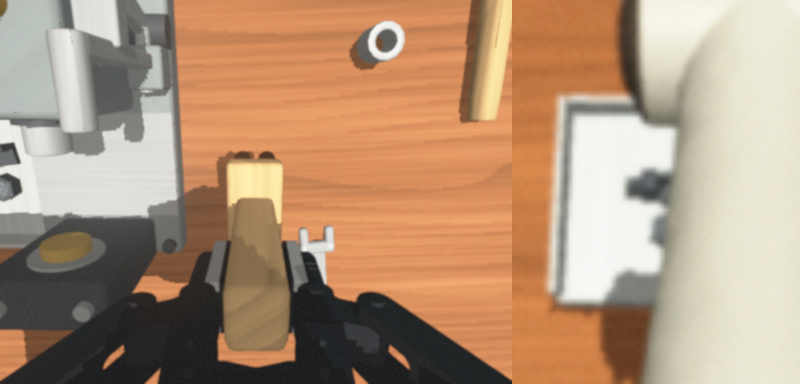

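Request:
servo_tool(commands=[[[255,-0.0105,0.0307,0,0,0,0],[255,-0.0105,0.0307,0,0,0,0],[255,-0.0105,0.0307,0,0,0,0],[255,-0.0105,0.0307,0,0,0,0],[255,-0.0105,0.0307,0,0,0,0],[255,-0.0105,0.0307,0,0,0,0],[255,-0.0105,0.0307,0,0,0,0],[255,0,0,0.02,0,0,5],[255,0,0,0.03,0,0,5],[255,0,0,0.02,0,0,5]]])

```text
clock: 10.45
position: [419.5, -379.5, 130.7]
ee_rot: [0.988, -0.153, -0.002, -0.001]
contact_force: [-0.9, 0.5, -3.4]
gripper_width: 23.6
grasp_force: 59.8
```

Request:
servo_tool(commands=[[[255,0,0,0.015,0,0,0],[255,0,0,0.004,0,0,0],[255,0,0,0,0,0,0],[255,0,0,0,0,0,0]]])

```text
clock: 10.78
position: [421.8, -380.1, 115.2]
ee_rot: [0.989, -0.149, -0.0, 0.0]
contact_force: [-0.0, 0.1, -1.0]
gripper_width: 23.8
grasp_force: 59.9
```

```bash
python3 - <<'E'
from h import *
togo((422,-380.5,108.5),-.3)
E
```

```text
clk 10.78 pos [ 421.8 -380.1  115.2] toolx yaw -0.2991 tool z [-0.001 -0.    -1.   ] F [-0.   0.1 -1. ] w 23.8
shift m [0.0004 0.0003 0.0067] turn 0.05
```

Request:
servo_tool(commands=[[[255,0,0,0.004,0,0,0],[255,0,0,0.002,0,0,0],[255,0,0,0.001,0,0,0],[255,0,0,0,0,0,0],[255,0,0,0,0,0,0]]])

```text
clock: 11.2
position: [421.6, -380.1, 108.5]
ee_rot: [0.989, -0.149, 0.0, 0.0]
contact_force: [0.5, -0.6, -1.2]
gripper_width: 23.3
grasp_force: 60.0
```

Request:
servo_tool(commands=[[[255,0,0,0.001,0,0,0],[255,0,0,0,0,0,0]]])

```text
clock: 11.37
position: [421.8, -380.2, 108.4]
ee_rot: [0.989, -0.149, 0.0, 0.0]
contact_force: [-0.8, 2.0, 3.6]
gripper_width: 23.1
grasp_force: 60.8
```

Request:
servo_tool(commands=[[[255,0,0,0.001,0,0,0],[255,0,0,0,0,0,0]]])

```text
clock: 11.53
position: [421.9, -380.2, 108.3]
ee_rot: [0.989, -0.149, 0.001, 0.0]
contact_force: [-2.8, 3.3, 9.4]
gripper_width: 23.4
grasp_force: 61.6
```

Request:
servo_tool(commands=[[[0,0,0,-0.0015,0,0,0],[0,0,0,0,0,0,0],[0,0,0,0,0,0,0],[0,0,0,0,0,0,0],[0,0,0,0,0,0,0],[0,0,0,-0.02,0,0,0],[0,0,0,-0.04,0,0,0],[0,0,0,-0.04,0,0,0],[0,0,0,-0.04,0,0,0],[0,0,0,-0.04,0,0,0]]])

```text
clock: 12.37
position: [421.1, -379.9, 289.5]
ee_rot: [0.989, -0.149, -0.0, -0.0]
contact_force: [1.3, -0.6, 0.2]
gripper_width: 85.5
grasp_force: 0.0
```

Request:
servo_tool(commands=[[[255,0,0,-0.04,0,0,-3],[255,0,0,0,0,0,-4],[255,0,0,0,0,0,-4],[255,0,0,0,0,0,-3.9],[255,0,0,0,0,0,0],[255,0,0,0,0,0,0]]])

```text
clock: 12.87
position: [421.4, -380.0, 327.4]
ee_rot: [1.0, -0.021, -0.0, -0.0]
contact_force: [-0.2, -0.3, -0.2]
gripper_width: 12.5
grasp_force: 0.0
```

```bash
python3 - <<'E'
from h import *
togo(P(35,-5,325),-.04)
w=grab("wrist","w5"); s=grab("side","s5"); 
im=np.hstack([w["frame"],cv2.resize(s["frame"][170:362,220:364],(288,384))]); cv2.imwrite("pics/w5.png",im)
E
```

```text
clk 12.87 pos [ 421.4 -380.   327.4] toolx yaw -0.0417 tool z [-0.001  0.    -1.   ] F [-0.2 -0.3 -0.2] w 12.5
shift m [ 0.1473 -0.3562  0.0024] turn -0.1
```

View pics/w5.png

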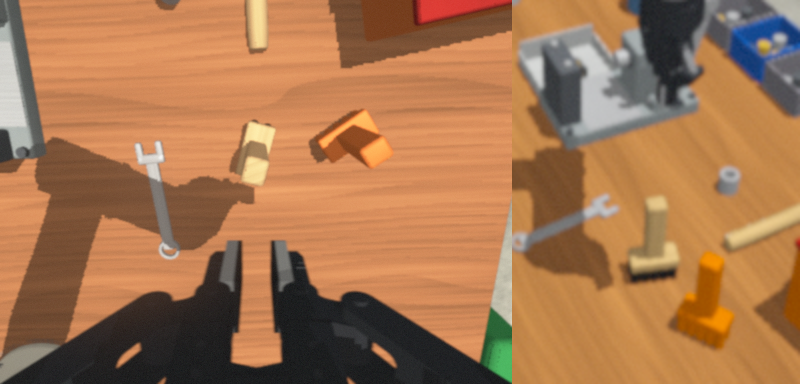

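Request:
servo_tool(commands=[[[255,0.0147,-0.0356,0,0,0,0],[255,0.0147,-0.0356,0,0,0,0],[255,0.0147,-0.0356,0,0,0,0],[255,0.0147,-0.0356,0,0,0,0],[255,0.0147,-0.0356,0,0,0,0],[255,0.0147,-0.0356,0,0,0,0],[255,0.0147,-0.0356,0,0,0,0],[255,0.0147,-0.0356,0,0,0,0],[255,0.0147,-0.0356,0,0,0,0],[255,0.0147,-0.0356,0,0,0,0]]])

```text
clock: 13.8
position: [583.1, -28.3, 327.7]
ee_rot: [1.0, -0.02, 0.0, 0.0]
contact_force: [0.4, -0.5, -0.2]
gripper_width: 0.1
grasp_force: 0.0
```

Request:
servo_tool(commands=[[[255,0,0,0,0,0,0],[255,0,0,0.03,0,0,0],[255,0,0,0.04,0,0,0],[255,0,0,0.04,0,0,0],[255,0,0,0.02,0,0,0],[255,0,0,0,0,0,0],[255,0,0,0,0,0,0]]])

```text
clock: 14.38
position: [582.6, -30.6, 197.2]
ee_rot: [1.0, -0.02, -0.001, 0.001]
contact_force: [0.3, -0.0, 0.1]
gripper_width: -0.0
grasp_force: 0.0
```

```bash
python3 - <<'E'
from h import *
togo(P(33,-5,159),-.04)
w=grab("wrist","w6"); cv2.imwrite("pics/w6.png",w["frame"])
E
```

```text
clk 14.38 pos [582.6 -30.6 197.2] toolx yaw -0.0402 tool z [-0.002 -0.001 -1.   ] F [ 0.3 -0.   0.1] w -0.0
shift m [-0.001  -0.0004  0.0382] turn -0.01
```

View pics/w6.png

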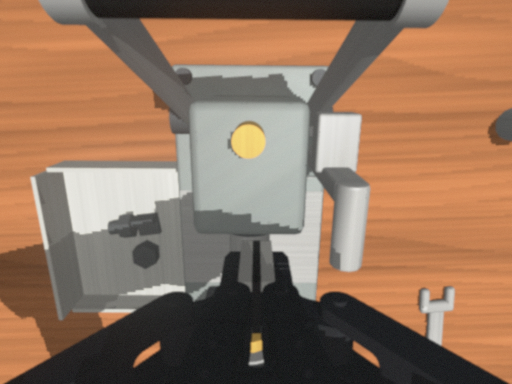

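```bash
python3 - <<'E'
from h import *
for n,(a,b,c,d) in (("w6.npz",(208,300,75,182)),("t4.npz",(160,215,192,228)),):
    g=cv2.cvtColor(ld(n)["frame"],cv2.COLOR_BGR2GRAY)[a:b,c:d]
    st=3 if n[0]=="w" else 1
    print(n); 
    for r in g[::st,::st]: print("".join(" .:-=+*#%@"[9-int(v)*10//256] for v in r))
w=ld("w4.npz")
g=cv2.cvtColor(w["frame"],cv2.COLOR_BGR2GRAY)[125:225:2,0:180:2]
print("w4")
for r in g: print("".join(" .:-=+*#%@"[9-int(v)*10//256] for v in r))
E
```

```text
w6.npz
...........................==+=====+
..................::......:+=======+
...............:-+++.-=++**#+======+
...............+**********##+==+===+
............:=+***********##++=====+
...........-*******++***###**+=====+
...........=++++++**##*###*##++===++
.........--++*****###**######++===++
-:....=====+*#**##*##+######*++==+++
============+++*####*+**+++++=+=+=++
===============+++++==+++=+=++++==++
+===+=======+=+++=++==+*#*+=+++++=++
+==========++==+=++++*#####*+++++=++
+===========+=+++=++*#######++++++++
+===========++++++++########*++++=++
*====++======+++++=*########*++==+++
*=========+=+++++++*########*+++++++
*+========+=++++++++########++++++++
*+===++====+=+++++++#######*++++++++
*+===++===++=++++++++*###*++++++++++
**===+=+=====++++=+++++*++++++++++++
**==++++===+=++=++++++=+++++++++++++
**====+=====++++++++++++++=+++++++++
**+===++===+=+++++++++=+++++++++++++
**+===++===+=+++++++++=+++++++++++++
**+=+++++==+==++=++++++++++++====+++
***===+===+===+===++++++++:::.....::
***=+=+=+==+=+++++++===.............
***==++++===+=+++=::...........-+***
***++++++++++++===--
[... 5948 characters left out ...]
...............................................====+======+=+++
      ... .....     ......................................................==+++===++++++++
:::::---======-::::--:..........:-==:.....................................-==+=+===+++++++
======================-----=--::=+++++=--:::::::::::::::::::::::::::---:::-+++++++++++++++
======================++++++++==+++++++++======+++++--========+++++++++====+++++++++++++++
======================++++++++++*********************************************+++++++++++++
======================++++++++**#########**##*#*#*###***#*###########*######**++++++++++++
======================+++++++**###########*###########*##**##################*++++++++++++
```

Request:
servo_tool(commands=[[[255,0,0,0.02,0,0,0],[255,0,0,0.015,0,0,0],[255,0,0.005,0.004,0,0,0],[255,0,0.008,0,0,0,0],[255,0,0.008,0,0,0,0],[255,0,0.008,0,0,0,0],[255,0,0.008,0,0,0,0],[255,0,0.008,0,0,0,0]]])

```text
clock: 15.1
position: [581.3, -76.2, 159.8]
ee_rot: [1.0, -0.02, 0.001, -0.0]
contact_force: [0.1, -0.7, 0.1]
gripper_width: -0.0
grasp_force: 0.0
```

Request:
servo_tool(commands=[[[255,0,0.008,0,0,0,0],[255,0,0.008,0,0,0,0],[255,0,0.008,0,0,0,0],[255,0,0.008,0,0,0,0],[255,0,0.008,0,0,0,0],[255,0,0.008,0,0,0,0],[255,0,0.008,0,0,0,0],[255,0,0.008,0,0,0,0]]])

```text
clock: 15.77
position: [578.2, -139.9, 158.6]
ee_rot: [1.0, -0.02, -0.0, 0.0]
contact_force: [0.6, 0.6, 0.6]
gripper_width: 0.1
grasp_force: 0.0
```

```bash
python3 - <<'E'
from h import *
togo(P(33,-110,159),-.04)
w=grab("wrist","w7"); s=grab("side","s7")
g=cv2.cvtColor(w["frame"],cv2.COLOR_BGR2GRAY)
print([np.round(proj(w,P(35,-52-125*np.sin(a),45+125*np.cos(a))),0) for a in (0,.4,1.4)],[np.round(proj(s,P(35,-52-125*np.sin(a),45+125*np.cos(a))),0) for a in (0,.4,1.4)])
d=cv2.absdiff(s["frame"],ld("side0.npz")["frame"]).max(2)
E
```

```text
clk 15.77 pos [ 578.2 -139.9  158.6] toolx yaw -0.0399 tool z [-0. -0. -1.] F [0.6 0.6 0.6] w 0.1
shift m [-0.0011 -0.0047 -0.0004] turn 0.01
[array([110., 269.]), array([223., 258.]), array([338., 196.])] [array([290., 191.]), array([296., 201.]), array([306., 237.])]
```

```bash
python3 - <<'E'
from h import *
w=ld("w7.npz"); S=cv2.cvtColor(w["frame"],cv2.COLOR_BGR2HSV)[...,1]
for a in (.4,.8,1.1,1.3,1.4,1.5): 
    print(a,[int(S[int(v),int(u)]) for u,v in (proj(w,P(x,-52-125*np.sin(a),45+125*np.cos(a))) for x in range(5,70,6))])
m=(S<60).astype(np.uint8)
for c in cv2.findContours(m[:,290:],0,1)[0]:
    if cv2.contourArea(c)>80: print(cv2.boundingRect(c),cv2.contourArea(c))
E
```

```text
0.4 [20, 15, 7, 13, 65, 132, 135, 137, 133, 132, 124]
0.8 [146, 145, 147, 143, 142, 144, 143, 140, 141, 138, 144]
1.1 [147, 146, 142, 141, 14, 6, 9, 8, 8, 7, 3]
1.3 [144, 143, 65, 8, 6, 7, 9, 9, 7, 3, 26]
1.4 [145, 122, 9, 7, 7, 8, 9, 8, 6, 4, 145]
1.5 [142, 7, 7, 8, 5, 8, 10, 7, 4, 8, 143]
(177, 285, 45, 65) 1073.0
(0, 278, 216, 106) 11858.0
(112, 112, 57, 42) 1813.0
(0, 111, 67, 115) 2611.5
```

Request:
servo_tool(commands=[[[0,0,0,-0.03,0,0,0],[0,0,0,-0.04,0,0,0],[0,0,0,-0.04,0,0,0],[0,0,0,-0.04,0,0,0],[0,0,0,-0.03,0,0,0]]])

```text
clock: 16.28
position: [578.7, -139.2, 342.9]
ee_rot: [1.0, -0.02, 0.002, 0.0]
contact_force: [0.7, 0.2, -0.2]
gripper_width: 60.6
grasp_force: 0.0
```

```bash
python3 - <<'E'
from h import *
from bench import arm
print(np.round(arm.read_state()["joints"],3)); togo(P(144-25,0,330),-.04)
E
```

```text
[ 3.600e-02  2.780e-01  1.270e-01  1.000e-03 -1.415e+00  1.495e+00]
clk 16.28 pos [ 578.7 -139.2  342.9] toolx yaw -0.0394 tool z [ 0.005 -0.001 -1.   ] F [ 0.7  0.2 -0.2] w 60.6
shift m [ 0.0844 -0.1139  0.0132] turn 0.04
```

Request:
servo_tool(commands=[[[0,0,0,0,0,0,7],[0,0,0,0,0,0,7],[0,0,0,0,0,0,7],[0,0,0,0,0,0,7],[0,0,0,0,0,0,7],[0,0,0,0,0,0,7],[0,0,0,0,0,0,7],[0,0,0,0,0,0,7],[0,0,0,0,0,0,7],[0,0,0,0,0,0,7]]])

```text
clock: 17.12
position: [578.2, -138.8, 338.7]
ee_rot: [0.806, -0.592, -0.0, -0.0]
contact_force: [0.2, -0.3, -0.5]
gripper_width: 85.3
grasp_force: 0.0
```

Request:
servo_tool(commands=[[[0,0,0,0,0,0,7],[0,0,0,0,0,0,7],[0,0,0,0,0,0,6],[0,0,0,0,-6,0,0],[0,0,0,0,-6,0,0],[0,0,0,0,-5,0,0],[0,0,0,0,0,0,0],[0,0,0,0,0,0,0]]])

```text
clock: 17.78
position: [579.0, -138.8, 336.7]
ee_rot: [-0.685, 0.713, 0.107, -0.103]
contact_force: [-0.6, 0.1, 0.3]
gripper_width: 85.3
grasp_force: 0.0
```

```bash
python3 - <<'E'
from h import *
t=.3; b=P(144,0,221)
tz=P(-np.sin(t),0,0,(0,0))-[0,0,np.cos(t)]
print(b,b+18.7*tz)
togo(b+18.7*tz-110*tz,-.04-np.pi/2)
togo(b+18.7*tz,-.04-np.pi/2)
E
```

```text
[692.58481536 -29.65846412 221.        ] [687.06300789 -29.43747395 203.13520765]
clk 17.78 pos [ 579.  -138.8  336.7] toolx yaw -1.6104 tool z [-0.294  0.012 -0.956] F [-0.6  0.1  0.3] w 85.3
shift m [-0.1135 -0.1385 -0.0128] turn 0.02
clk 17.78 pos [ 579.  -138.8  336.7] toolx yaw -1.6104 tool z [-0.294  0.012 -0.956] F [-0.6  0.1  0.3] w 85.3
shift m [-0.1135 -0.1383  0.0972] turn 0.02
```

Request:
servo_tool(commands=[[[0,-0.0189,-0.0231,-0.0021,0,0,0],[0,-0.0189,-0.0231,-0.0021,0,0,0],[0,-0.0189,-0.0231,-0.0021,0,0,0],[0,-0.0189,-0.0231,-0.0021,0,0,0],[0,-0.0189,-0.0231,-0.0021,0,0,0],[0,-0.0189,-0.0231,-0.0021,0,0,0],[0,0,0,0,0,0,0],[0,0,0,0,0,0,0],[0,0,0,0,0,0,0]]])

```text
clock: 18.53
position: [718.4, -31.4, 311.5]
ee_rot: [-0.685, 0.713, 0.106, -0.102]
contact_force: [-1.1, -0.1, 0.4]
gripper_width: 85.4
grasp_force: 0.0
```

```bash
python3 - <<'E'
from h import *
togo((687.1,-29.4,203.1),-.04-np.pi/2)
w=grab("wrist","w8")
f=w["frame"]; h=cv2.cvtColor(f,cv2.COLOR_BGR2HSV)
print("bar pred",proj(w,P(144,-40,221)),proj(w,P(144,0,221)),proj(w,P(144,40,221)))
# black bar: rows profile through predicted middle
u,v=proj(w,P(144,0,221)); u=int(u)
g=h[...,2]
print("col",u,[int(x) for x in g[max(0,int(v)-60):int(v)+60:3,min(max(u,0),511)]])
cv2.imwrite("pics/w8.png",f)
E
```

```text
clk 18.53 pos [718.4 -31.4 311.5] toolx yaw -1.6105 tool z [-0.29   0.011 -0.957] F [-1.1 -0.1  0.4] w 85.4
shift m [-0.0008 -0.0015  0.1128] turn 0.02
bar pred [254.10275992 143.72973629] [254.16068441 198.10990699] [254.21326631 247.4743899 ]
col 254 [76, 75, 72, 75, 75, 72, 71, 70, 70, 70, 70, 69, 69, 65, 67, 65, 65, 67, 68, 65, 66, 65, 61, 58, 47, 50, 45, 44, 44, 47, 44, 45, 43, 43, 41, 43, 42, 41, 40, 39]
```

```bash
python3 - <<'E'
from h import *
w=ld("w8.npz"); g=cv2.cvtColor(w["frame"],cv2.COLOR_BGR2HSV)
for v in (170,198,225): print(v,[(u,int(g[v,u,2]),int(g[v,u,1])) for u in range(200,310,5)])
E
```

```text
170 [(200, 226, 141), (205, 231, 139), (210, 234, 138), (215, 181, 138), (220, 124, 70), (225, 193, 9), (230, 171, 12), (235, 114, 13), (240, 110, 12), (245, 64, 48), (250, 63, 32), (255, 70, 29), (260, 66, 31), (265, 65, 20), (270, 59, 26), (275, 200, 8), (280, 206, 11), (285, 147, 134), (290, 245, 132), (295, 249, 127), (300, 249, 128), (305, 248, 120)]
198 [(200, 138, 140), (205, 127, 137), (210, 133, 140), (215, 136, 137), (220, 128, 133), (225, 111, 18), (230, 88, 20), (235, 89, 20), (240, 107, 19), (245, 58, 40), (250, 65, 43), (255, 67, 34), (260, 68, 26), (265, 59, 39), (270, 59, 30), (275, 116, 29), (280, 121, 34), (285, 119, 9), (290, 207, 12), (295, 232, 8), (300, 241, 4), (305, 247, 5)]
225 [(200, 132, 143), (205, 140, 140), (210, 128, 143), (215, 129, 138), (220, 123, 143), (225, 126, 140), (230, 129, 136), (235, 127, 141), (240, 204, 141), (245, 46, 67), (250, 48, 48), (255, 43, 42), (260, 45, 51), (265, 43, 30), (270, 100, 125), (275, 236, 139), (280, 166, 65), (285, 144, 7), (290, 245, 4), (295, 245, 4), (300, 244, 4), (305, 244, 4)]
```

Request:
servo_tool(commands=[[[0,-0.0008,-0.0015,0.02,0,0,0],[0,0,0,0.03,0,0,0],[0,0,0,0.03,0,0,0],[0,0,0,0.02,0,0,0],[0,0,0,0.0128,0,0,0],[0,0,0,0,0,0,0],[255,0,0,0,0,0,0],[255,0,0,0,0,0,0],[255,0,0,0,0,0,0]]])

```text
clock: 19.33
position: [688.2, -29.5, 204.2]
ee_rot: [-0.685, 0.713, 0.105, -0.101]
contact_force: [-0.1, 0.0, -0.2]
gripper_width: 51.9
grasp_force: 0.0
```

Request:
servo_tool(commands=[[[255,0,0,0,0,0,0],[255,0,0,0,0,0,0],[255,0,0,0,0,0,0],[255,0,0,0,0,0,0],[255,0,0,0,0,0,0]]])

```text
clock: 19.75
position: [685.6, -29.2, 203.9]
ee_rot: [-0.685, 0.713, 0.108, -0.104]
contact_force: [-6.7, 1.0, 6.4]
gripper_width: 20.4
grasp_force: 58.5
```

```bash
python3 - <<'E'
from h import *
from bench import arm
print(np.round(arm.read_state()["joints"],3)); togo((687.1,-29.4,203.1),-.04-np.pi/2)
# planned path per lever angle, TCP, given tool rotating by k*angle
hinge=P(85,0,30)
for th in (0,.25,.5,.75,1.0):
    a=th-.3; b=P(85-200*np.sin(a),0,30+200*np.cos(a)); print(th,np.round(b,1))
E
```

```text
[ 0.166  0.672  0.42  -0.06  -1.614 -0.199]
clk 19.75 pos [685.6 -29.2 203.9] toolx yaw -1.6105 tool z [-0.296  0.011 -0.955] F [-6.7  1.   6.4] w 20.4
shift m [ 0.0001 -0.0017  0.0003] turn 0.02
0 [692.7 -29.7 221.1]
0.25 [643.6 -27.7 229.8]
0.5 [593.9 -25.7 226. ]
0.75 [546.7 -23.8 210.1]
1.0 [504.9 -22.1 183. ]
```

```bash
cat > plan.py <<'E'
from h import *
def pose(th,k=.8):
    a=th-.3; t=-.3+k*th
    c=np.array([85-200*np.sin(a),30+200*np.cos(a)])+18.7*np.array([np.sin(t),-np.cos(t)])
    return c,t
def rows(ths):
    out=[]
    for p,q in zip(ths[:-1],ths[1:]):
        (c0,t0),(c1,t1)=pose(p),pose(q); d=c1-c0
        ty=np.array([-np.cos(t0),-np.sin(t0)]); tz=np.array([np.sin(t0),-np.cos(t0)])
        out.append([round(d@ty/1000,4),round(d@tz/1000,4),round(np.degrees(t1-t0),2)])
    return out
if __name__=="__main__":
    for i,r in enumerate(rows(np.linspace(0,1,31))): print(i,r)
    for th in (0,1/3,2/3,1):
        c,t=pose(th); print(th,np.round(P(c[0],0,c[1]),1),round(t,3))
E
python3 plan.py
```

```text
0 [np.float64(0.0062), np.float64(0.0001), np.float64(1.53)]
1 [np.float64(0.0062), np.float64(0.0001), np.float64(1.53)]
2 [np.float64(0.0062), np.float64(0.0002), np.float64(1.53)]
3 [np.float64(0.0062), np.float64(0.0002), np.float64(1.53)]
4 [np.float64(0.0062), np.float64(0.0003), np.float64(1.53)]
5 [np.float64(0.0062), np.float64(0.0003), np.float64(1.53)]
6 [np.float64(0.0062), np.float64(0.0004), np.float64(1.53)]
7 [np.float64(0.0062), np.float64(0.0004), np.float64(1.53)]
8 [np.float64(0.0062), np.float64(0.0005), np.float64(1.53)]
9 [np.float64(0.0061), np.float64(0.0005), np.float64(1.53)]
10 [np.float64(0.0061), np.float64(0.0005), np.float64(1.53)]
11 [np.float64(0.0061), np.float64(0.0006), np.float64(1.53)]
12 [np.float64(0.0061), np.float64(0.0006), np.float64(1.53)]
13 [np.float64(0.0061), np.float64(0.0007), np.float64(1.53)]
14 [np.float64(0.0061), np.float64(0.0007), np.float64(1.53)]
15 [np.float64(0.0061), np.float64(0.0008), np.float64(1.53)]
16 [np.float64(0.0061), np.float64(0.0008), np.float64(1.53)]
17 [np.float64(0.0061), np.float64(0.0009), np.float64(1
[... 187 characters left out ...]
3)]
21 [np.float64(0.0061), np.float64(0.001), np.float64(1.53)]
22 [np.float64(0.0061), np.float64(0.0011), np.float64(1.53)]
23 [np.float64(0.0061), np.float64(0.0011), np.float64(1.53)]
24 [np.float64(0.0061), np.float64(0.0012), np.float64(1.53)]
25 [np.float64(0.0061), np.float64(0.0012), np.float64(1.53)]
26 [np.float64(0.006), np.float64(0.0013), np.float64(1.53)]
27 [np.float64(0.006), np.float64(0.0013), np.float64(1.53)]
28 [np.float64(0.006), np.float64(0.0013), np.float64(1.53)]
29 [np.float64(0.006), np.float64(0.0014), np.float64(1.53)]
0 [687.2 -29.4 203.2] -0.3
0.3333333333333333 [626.3 -27.  211.2] -0.033
0.6666666666666666 [566.3 -24.6 198.5] 0.233
1 [513.8 -22.5 166.6] 0.5
```

Request:
servo_tool(commands=[[[255,0,0.0062,0.0001,1.53,0,0],[255,0,0.0062,0.0001,1.53,0,0],[255,0,0.0062,0.0002,1.53,0,0],[255,0,0.0062,0.0002,1.53,0,0],[255,0,0.0062,0.0003,1.53,0,0],[255,0,0.0062,0.0003,1.53,0,0],[255,0,0.0062,0.0004,1.53,0,0],[255,0,0.0062,0.0004,1.53,0,0],[255,0,0.0062,0.0005,1.53,0,0],[255,0,0.0061,0.0005,1.53,0,0]]])

```text
clock: 20.58
position: [631.7, -26.5, 212.2]
ee_rot: [-0.693, 0.721, 0.005, -0.004]
contact_force: [10.1, -0.2, -1.4]
gripper_width: 20.1
grasp_force: 59.8
```

```bash
python3 - <<'E'
from h import *
togo((626.3,-27,211.2),-.04-np.pi/2)
E
```

```text
clk 20.58 pos [631.7 -26.5 212.2] toolx yaw -1.6105 tool z [-0.013  0.002 -1.   ] F [10.1 -0.2 -1.4] w 20.1
shift m [0.0007 0.0053 0.0011] turn 0.02
```

Request:
servo_tool(commands=[[[255,0,0.0061,0.0005,1.53,0,0],[255,0,0.0061,0.0006,1.53,0,0],[255,0,0.0061,0.0006,1.53,0,0],[255,0,0.0061,0.0007,1.53,0,0],[255,0,0.0061,0.0007,1.53,0,0],[255,0,0.0061,0.0008,1.53,0,0],[255,0,0.0061,0.0008,1.53,0,0],[255,0,0.0061,0.0009,1.53,0,0],[255,0,0.0061,0.0009,1.53,0,0],[255,0,0.0061,0.0009,1.53,0,0]]])

```text
clock: 21.42
position: [574.5, -23.5, 203.4]
ee_rot: [-0.688, 0.714, -0.092, 0.091]
contact_force: [10.1, -5.8, 3.6]
gripper_width: 20.2
grasp_force: 59.7
```

```bash
python3 - <<'E'
from h import *
from bench import arm
togo((566.3,-24.6,198.5),-.04-np.pi/2); print(np.round(arm.read_state()["joints"],3))
E
```

```text
clk 21.42 pos [574.5 -23.5 203.4] toolx yaw -1.6082 tool z [ 0.257 -0.007 -0.966] F [10.1 -5.8  3.6] w 20.2
shift m [0.0014 0.0092 0.0026] turn 0.15
[ 0.281  0.203 -0.397  0.118 -0.726 -0.397]
```

Request:
servo_tool(commands=[[[255,0,0.0061,0.001,1.53,0,0],[255,0,0.0061,0.001,1.53,0,0],[255,0,0.0061,0.0011,1.53,0,0],[255,0,0.0061,0.0011,1.53,0,0],[255,0,0.0061,0.0012,1.53,0,0],[255,0,0.0061,0.0012,1.53,0,0],[255,0,0,0,0,0,0],[255,0,0,0,0,0,0]]])

```text
clock: 22.08
position: [539.2, -21.6, 187.2]
ee_rot: [-0.679, 0.705, -0.147, 0.144]
contact_force: [-1.3, -3.3, 16.1]
gripper_width: 20.2
grasp_force: 61.5
```

```bash
python3 - <<'E'
from h import *
from plan import pose
from bench import arm
c,t=pose(26/30); print(t); togo(P(c[0],0,c[1]),-.04-np.pi/2); print(np.round(arm.read_state()["joints"],3))
E
```

```text
0.39333333333333337
clk 22.08 pos [539.2 -21.6 187.2] toolx yaw -1.6076 tool z [ 0.403 -0.011 -0.915] F [-1.3 -3.3 16.1] w 20.2
shift m [0.0019 0.0075 0.003 ] turn 0.18
[ 0.321  0.102 -0.696  0.358 -0.404 -0.663]
```

Request:
servo_tool(commands=[[[255,0,0.0054,0.0006,0,0,0],[255,0,0.0054,0.0006,0,0,0],[255,0,0.0054,0.0007,0,0,0],[255,0,0.0054,0.0008,0,0,0],[255,0,0.0054,0.0009,0,0,0],[255,0,0,0,0,0,0],[255,0,0,0,0,0,0],[255,0,0,0,0,0,0]]])

```text
clock: 22.75
position: [517.5, -20.3, 174.0]
ee_rot: [-0.678, 0.705, -0.147, 0.145]
contact_force: [4.6, -7.9, 14.6]
gripper_width: 20.1
grasp_force: 59.7
```

```bash
cat > lev.py <<'E'
from h import *
from bench import arm
s=arm.read_state(); M=R.from_quat(s["ee_rot"]).as_matrix()
b=s["position"]-18.7*M[:,2]; h=P(85,0,30); e=P(1,0,0,(0,0))
v=b-h; x=v@e; th=.3+np.arctan2(-x,v[2]); a=th-.3; F=s["contact_force"]
tan=-np.cos(a)*e-np.array([0,0,np.sin(a)]); rad=-np.sin(a)*e+np.array([0,0,np.cos(a)])
print("clk",s["clock"],"theta",round(th,3),"rad",round(np.hypot(x,v[2]),1),"Ftan",round(F@tan,1),"Frad",round(F@rad,1),"F",np.round(F,1),"T",np.round(s["wrist_torque"],2),"j",np.round(s["joints"],3),"pos",np.round(s["position"],1))
print("tan in tool",np.round(M.T@tan,3),"rad in tool",np.round(M.T@rad,3))
E
python3 lev.py
```

```text
clk 22.75 theta 0.955 rad 203.2 Ftan -12.8 Frad 8.6 F [ 4.6 -7.9 14.6] T [-2.04 -2.83 -1.19] j [ 0.33   0.08  -0.784  0.432 -0.343 -0.751] pos [517.5 -20.3 174. ]
tan in tool [0.002 0.972 0.237] rad in tool [-0.006  0.237 -0.972]
```

Request:
servo_tool(commands=[[[255,0.001,0.005,0.0005,0,0,0],[255,0.001,0.005,0.0008,0,0,0],[255,0,0,0,0,0,0],[255,0,0,0,0,0,0]]])

```text
clock: 23.08
position: [510.1, -20.1, 168.9]
ee_rot: [-0.679, 0.704, -0.147, 0.147]
contact_force: [8.3, -1.6, 9.7]
gripper_width: 20.4
grasp_force: 59.7
```

```bash
python3 lev.py
```

```text
clk 23.0833 theta 1.0 rad 203.9 Ftan -12.7 Frad 2.0 F [ 8.3 -1.6  9.7] T [-0.46 -3.04 -0.45] j [ 0.33   0.074 -0.817  0.462 -0.315 -0.781] pos [510.1 -20.1 168.9]
tan in tool [0.001 0.961 0.278] rad in tool [-0.009  0.278 -0.961]
```

Request:
servo_tool(commands=[[[255,0,0.0045,0.0012,0,0,0],[255,0,0,0,0,0,0],[255,0,0,0,0,0,0]]])

```text
clock: 23.33
position: [509.0, -19.9, 168.0]
ee_rot: [-0.678, 0.704, -0.148, 0.149]
contact_force: [17.6, -10.0, 8.9]
gripper_width: 20.3
grasp_force: 59.7
```

```bash
python3 lev.py
```

```text
clk 23.3333 theta 1.007 rad 204.0 Ftan -19.5 Frad -4.9 F [ 17.6 -10.    8.9] T [-2.55 -5.42 -1.27] j [ 0.327  0.071 -0.83   0.484 -0.301 -0.802] pos [509.  -19.9 168. ]
tan in tool [0.002 0.96  0.28 ] rad in tool [-0.01  0.28 -0.96]
```

Request:
servo_tool(commands=[[[255,0,0.0045,0.0012,0,0,0],[255,0,0,0,0,0,0],[255,0,0,0,0,0,0]]])

```text
clock: 23.58
position: [508.5, -19.6, 167.9]
ee_rot: [-0.677, 0.704, -0.15, 0.151]
contact_force: [28.6, -17.6, 11.0]
gripper_width: 19.9
grasp_force: 59.6
```

```bash
python3 lev.py
```

```text
clk 23.5833 theta 1.01 rad 204.2 Ftan -29.4 Frad -10.7 F [ 28.6 -17.6  11. ] T [-4.39 -7.75 -2.36] j [ 0.324  0.069 -0.842  0.508 -0.287 -0.825] pos [508.5 -19.6 167.9]
tan in tool [0.004 0.961 0.277] rad in tool [-0.01   0.277 -0.961]
```

Request:
servo_tool(commands=[[[255,0.003,0,0.001,0,0,0],[255,0,0,0,0,0,0],[255,0,0,0,0,0,0],[255,0,0,0,0,0,0]]])

```text
clock: 23.92
position: [508.9, -19.8, 168.0]
ee_rot: [-0.678, 0.703, -0.15, 0.154]
contact_force: [10.5, 1.2, 22.9]
gripper_width: 20.0
grasp_force: 61.4
```

```bash
python3 lev.py; python3 - <<'E'
from h import *
s=grab("side","s9"); w=grab("top","t9")
im=np.hstack([cv2.resize(s["frame"][150:330,200:350],(500,600)),cv2.resize(w["frame"][90:270,180:270],(300,600))]); cv2.imwrite("pics/f.png",im)
E
```

```text
clk 23.9167 theta 1.008 rad 204.1 Ftan -22.8 Frad 10.6 F [10.5  1.2 22.9] T [ 0.13 -4.49 -0.46] j [ 0.321  0.068 -0.842  0.503 -0.28  -0.815] pos [508.9 -19.8 168. ]
tan in tool [0.003 0.962 0.272] rad in tool [-0.016  0.272 -0.962]
```

View pics/f.png

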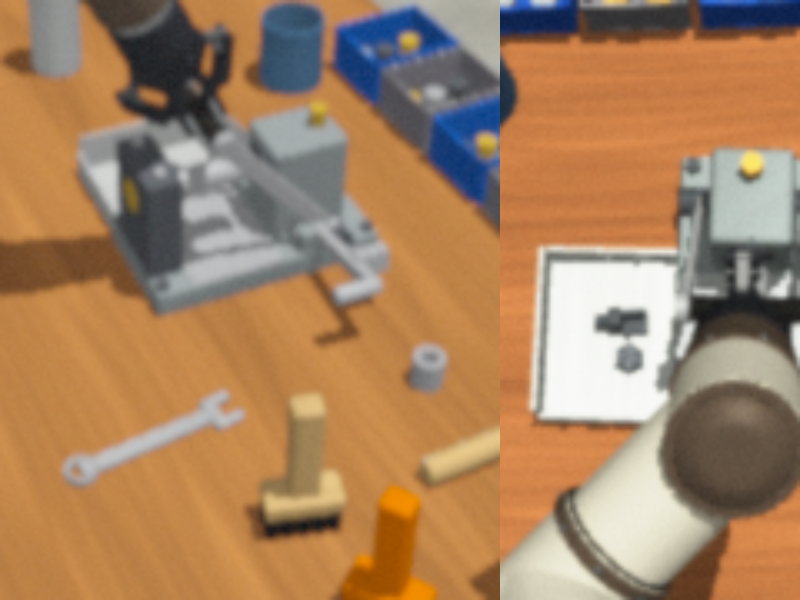

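```bash
python3 - <<'E'
from h import *
t=ld("t9.npz"); f=t["frame"]
def inv(q):
    d=q[:2]-P(0,0,0)[:2]; c,s=np.cos(-.04),np.sin(-.04); return np.round([c*d[0]+s*d[1],-s*d[0]+c*d[1]],1)
u,v=180+168*.3,90+375*.3
print(inv(plane(t,u,v,6)),inv(plane(t,u,v,30)),inv(plane(t,180+148*.3,90+320*.3,15)),inv(plane(t,180+128*.3,90+358*.3,15)))
for n in ("t9","top0"):
    g=cv2.cvtColor(ld(n+".npz")["frame"],cv2.COLOR_BGR2GRAY)[178:216,205:250]
    print(n)
    for r in g: print("".join(" .:-=+*#%@"[9-int(x)*10//256] for x in r))
w=ld("w6.npz"); print([proj(w,P(-80,y,30)).round() for y in (60,70,85)],[proj(ld("w4.npz"),P(x,y,30)).round() for x,y in ((-80,60),(-80,70),(-60,70))])
E
```

```text
[-75.7  76.7] [-79.1  74.6] [-25.9  96. ] [-61.8 113.3]
t9
                           .::-=+====--=+++#%
                           .:::=*##########%%
                            ..:-*%%%%%%%%%%%%
                            ...-#%%%%%%@@@%%%
       .---.....::.        ...:=#%%%%%%%@%%%%
      .-+++=====++-.       .:::+#%%%%%%%%%%%%
   .:--++++****###+:       :---+#%%@@%%%%%%%#
   :=+**++*#######+:      .-===*##%@@%%%%####
   -+****+*#******=:      :=++===+#@%%%%#####
   -**#***##*+++++=:      :+*=:::=#%%%%######
   -+***####*+++++=:      :++=...=%%%%#######
   :--=+****+++++++:      :++=..:+%%%########
      .:----++=----.      :++-..-#%%##*###***
           .:-.           -+=...=#%%#****+++=
            .:.          .=+=..:+###**++=----
           .:-:.         :=+-..=*##*++=------
          .-===-:        -==..:+##*+=-------:
         .-======:      .-==..-**+==-------::
         .-=====+-       -+=..=*+==--------::
         .-++===+-       -++==++==--------:-:
         .=+===++-      :=+****==---------:::
         :=++==++=    .:==+***+===----------:
         .-+++++=:    :==++**
[... 1887 characters left out ...]
 .:.  .-+++===++++++
                           ....:=++=-::-+++++
                           :::::+*+-...:=++++
                          .::::-+*+-.  :=++++
                          .::::-+++-...:=++++
                          .::::-+++=---=+++++
                          :-:::-+++++++++++++
                          :-::-=*++++++++++++
                          :-:-=***+++++++++++
                          :--+*#**+++++++++++
                          :-=*####***********
                          :-=#%%##%%%%%%%%%##
:.:............           :-+#%%##%%%%%%%%%%%
[array([192., 278.]), array([182., 278.]), array([168., 278.])] [array([ 48., 210.]), array([ 38., 210.]), array([ 34., 191.])]
```

Request:
servo_tool(commands=[[[255,0,0.001,0,0,0,0],[255,0,0,0,0,0,0],[255,0,0,0,0,0,0],[255,0,0,0,0,0,0],[255,0,0,0,0,0,0],[255,0,0,0,0,0,0]]])

```text
clock: 24.52
position: [508.8, -19.8, 167.9]
ee_rot: [-0.678, 0.702, -0.15, 0.155]
contact_force: [14.9, -3.0, 20.8]
gripper_width: 19.9
grasp_force: 60.9
```

```bash
python3 lev.py; python3 -c "
from bench import ticket
print(ticket.job_done())"
```

```text
clk 24.5167 theta 1.009 rad 204.1 Ftan -24.9 Frad 6.0 F [14.9 -3.  20.8] T [-0.65 -5.5  -0.81] j [ 0.321  0.068 -0.845  0.507 -0.277 -0.819] pos [508.8 -19.8 167.9]
tan in tool [0.003 0.962 0.272] rad in tool [-0.016  0.272 -0.962]
the job is handed in; nothing more can be done
None
```

I handed the job in at 24.5 s with no verdict shown: the scrap is in the pan (bolt and angle show as one touching blob), the brush stands upright where it started, the catch lies open, and the lever is held at about 1.01 rad, hard against its stop, so I take the bush to be home though its face was not seen directly.

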